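Spare mate liner from the caddy

TASK

Get the spare steel liner out of the green mate caddy: tip its loose wooden lid up by the grip with its back edge still on the rim, then lift it off and lay it flat, grip up, on the counter clear of the caddy; after that swing the white inner flap right up and open so that it stays past upright, and draw the liner out. Finish holding the liner in the gripper, upright and still, centred about 5 cm above the mouth of the hollow gourd so its size can be compared; do not put it in, do not let go, and leave the gourd and the other things on the counter where they are.

Things in the scene. Friction and masses are not known exactly. Their poses are not given: they have to be found in the camera images.
- caddy: Green plastic box fixed to the counter, 203 mm (its x) by 150 mm (its y), rim 115 mm high, walls 6 mm. Origin: centre of its underside, on the counter; its +x points away from the robot, give or take 0.3 rad of yaw. The counter beside it at its +y (the robot's left) is kept free for some 25 cm.
- caddy_well (a point): Centre of the floor of the caddy's back compartment, where the liner stands: caddy frame (38, 0, 26) mm. The compartment spans caddy x -19 to 95 mm and is 138 mm wide. Ahead of it are a cross wall 97 mm high at x -22 mm and an empty front compartment (x -95 to -25 mm, floor 6 mm above the counter).
- lid: Loose wooden lid seated on the caddy's rim: plate 207 x 156 x 6 mm, 0.16 kg. Origin: centre of the plate's underside (115 mm high when seated); axes as the caddy's, z up. A 5 mm deep lip below sits inside the rim with 3 mm of play or more; lying on the counter its origin is 5 mm high. A dark grip bar 44 (x) x 14 (y) x 28 mm high stands on it at lid x -65 mm: pinch it along y.
- lid_grip (a point): Top centre of the lid's grip bar: lid frame (-65, 0, 34) mm.
- lid_back (a point): Middle of the lid's back (+x) edge, underside: lid frame (103.5, 0, 0) mm. The lid tips about this edge.
- flap (a joint): Angle of the white inner flap (rad): 0 shut and level, grows as its front edge swings up and away from the robot, 1.57 upright, stop at 1.95. Stiff hinge (about 0.12 N m of friction): it stays where it is left. It cannot move while the lid is on.
- flap_axis (a point): Middle of the flap's hinge line, which runs along the caddy's y: caddy frame (94.5, 0, 102.5) mm. The flap is a plate 134 mm wide, 5 mm thick, reaching from here to 118 mm in front, just over the cross wall.
- flap_tab (a point): Centre of the flap's orange round pull bar: 14 mm diameter, 30 mm long along the caddy's y, on a 16 mm wide stem, 142 mm from the hinge line, standing over the front compartment (22 mm ahead of the cross wall, 12.5 mm below the rim when shut). Pinch it on its two ends, along y, from above; the ends are free and turn easily in the grip.
- liner: Spare stainless liner, an open cup 68 mm high, outside diameter 46 mm at the rim and 40 mm at the foot, 0.09 kg, hidden under the flap, standing free and upright on the back compartment's floor near caddy x 22 mm, y 0 (up to 12 mm off). Its top is 6 mm below the shut flap. Origin: centre of its underside; z up.
- gourd: Hollow brown gourd, loose, standing open mouth up, 85 mm high, 84 mm at its widest, mouth 64 mm across outside and 54 mm inside. Origin: centre of its underside.
- gourd_rim (a point): Centre of the gourd's mouth, level with its rim, 85 mm above the counter.
- sugar_bowl: Blue ceramic sugar bowl with its lid on, 96 mm wide, 91 mm high, to be left alone. Origin: centre of its underside.
- jar: Squat glass jar with clamp lid, 90 mm wide (100 over the wire clamps), 96 mm high, to be left alone. Origin: centre of its underside.
- bombilla: Steel drinking straw lying on the counter along its own x, 210 mm long, 10 mm high, to be left alone. Origin: its middle, on the counter.
- mug: White mug, 80 mm wide, 90 mm high, behind the caddy, to be left alone. Origin: centre of its underside.

How it is judged (in metres and radians):
On the way, in this order (a step that is already met when the one before it is completed fails the run):
1. the lid is tipped up by more than 7 degrees, grip side up, while its back edge is still within 30 mm of where it lay on the rim (angle between lid's own z axis and vertical above 0.12 rad and distance of lid_grip from where it was at the start of the episode above 0.015 m and distance of lid_back from where it was at the start of the episode below 0.03 m), for 0.05 s.
2. the lid lies flat on the counter, grip up, let go, not touching the caddy (height (world z) of lid below 0.03 m and angle between lid's own z axis and vertical below 0.15 rad and contact force between the fingers and lid below 0.2 N and contact force between lid and caddy below 0.2 N and linear speed of lid below 0.02 m/s), for 0.2 s.
3. the flap stands open past upright (value of joint flap above 1.57 rad), for 0.2 s.
4. the liner is lifted clear of the caddy in the gripper (height (world z) of liner above 0.118 m and contact force between the fingers and liner above 0.5 N), for 0.1 s.
At the end, for the whole second after the job is handed in: The liner is held still by the gripper alone, upright within 11 degrees, foot 15 to 100 mm above the gourd's rim and within 25 mm of its centre; flap open over 1.5 rad; lid flat on the counter, grip up, let go, clear of the caddy; gourd within 20 mm of its start (height (world z) of lid below 0.03 m and angle between lid's own z axis and vertical below 0.15 rad and contact force between the fingers and lid below 0.2 N and contact force between lid and caddy below 0.2 N and value of joint flap above 1.5 rad and horizontal distance between liner and gourd_rim below 0.025 m and z of liner in the frame of gourd_rim between 0.015 and 0.1 m and angle between liner's own z axis and vertical below 0.2 rad and linear speed of liner below 0.03 m/s and contact force between the fingers and liner above 0.5 N and contact force between liner and gourd below 0.05 N and distance of gourd from where it was at the start of the episode below 0.02 m); the arm keeps its last pose, push and grip.
It fails at once if the sugar bowl is shifted by more than 30 mm (distance of sugar_bowl from where it was at the start of the episode above 0.03 m).
It fails at once if the jar is shifted by more than 30 mm (distance of jar from where it was at the start of the episode above 0.03 m).
It fails at once if the bombilla is shifted by more than 30 mm (distance of bombilla from where it was at the start of the episode above 0.03 m).
It fails at once if the mug is shifted by more than 30 mm (distance of mug from where it was at the start of the episode above 0.03 m).
It fails at once if the gourd is shifted by more than 20 mm or tipped over (distance of gourd from where it was at the start of the episode above 0.02 m or angle between gourd's own z axis and vertical above 0.3 rad).
It also fails if it takes over 72 s, if anything falls off the work surface, if the arm or the gripper's body presses on something with over 40 N, if the wrist force passes 120 N, or if a joint passes its speed limit or range.

ROBOT

A 6-joint arm with a two-finger parallel gripper is mounted at the origin on the work surface. World frame = base frame: x ahead of the robot, y to its left, z up, the work surface at z = 0. Lengths are in m, angles in degrees, forces in N, time in s.
With the tool pointing down it reaches from about 0.25 to 0.725 m from the base axis. Payload 9.7 kg.
Tool frame: the origin (TCP) lies at the very end of the fingers, on their centre line; the grasp point (between the pads) lies 19 mm behind it; z points along the fingers, y is the line along which they close (so a half turn about z gives the same grasp; the last joint's range is limited). The gripper opens to 85 mm and grips with 20 to 120 N. Pads are 22 mm wide; open, the fingers measure 114 mm over their backs; the gripper's body (76 mm by 85 mm) begins 54 mm behind the grasp point. The pads swing forward as they close: fully open they stand 13 mm farther back than shut.
Start: joints at [68.239, 4.979, 10.078, 95.1, 0, 90], TCP at [0.204, 0.511, 0.231] pointing down, gripper open.
Joint ranges: [-179.16, 179.16], [-48.56, 103.87], [-65.8, 70.77], [-126.05, 130.52], [-82.76, 87.17], [-180, 180]. Speed limits (degrees/s): [127.2, 127.2, 147.25, 180, 180, 180].

INTERFACE

Orientations are given as [roll, pitch, yaw] about the fixed x, y, z axes, in that order (R = Rz(yaw) Ry(pitch) Rx(roll)).
In Python, from workcell import telemetry, optics, workorder gives the robot as it stands.
- The arm moves only by the shell command python3 -m handwheel 'ROWS' [FORCE]. ROWS is JSON, a list of rows, each an object of numbers: "tx", "ty", "tz": the shift along the tool's x, y, z in m; "ax", "ay", "az": the turn, a rotation vector about the tool's x, y, z in degrees; "jaw": the gripper command: -1 is shut, 1 is fully open, values between are in proportion. A call has exactly 10 rows; each row shifts and turns the commanded pose from where the row before left it, along the tool's axes as they then stand; what a row does not reach is not made up. A row lasts 1/8 s, in which the tool goes at most 62.5 mm and 10.7 degrees, less where a joint would pass 70% of its speed; a pose out of reach is approached as far as the arm can. A call is refused whole if a number of a shift passes 0.0625 or a number of a turn 10.7, either way. A call with a gripper value outside its range is refused whole. The fingers move at their own pace and stop on an object; FORCE is the grip in N (left out, the last holds). Time passes only in rows, so rows that do not move let the fingers close, or fill a call up. It gives the time, the measured TCP pose, the force, the opening and the grip force at its end, in the units of the state.
- telemetry.get_obs(): the state, without advancing time (a new reading comes with each control period).
- optics.camera(name): name is "scene" or "top" or "wrist"; returns a dict with "color" (400x640x3 uint8, red, green, blue), "K" (3x3 intrinsics, pixels), "extrinsics" (4x4, takes a point from camera to world coordinates); the wrist camera has in their place "mount" (4x4, takes a point from camera to tool coordinates, whose origin is the TCP and whose axes are the flange's). Camera axes: x right, y down, z forward; pixel columns grow to the right and rows downward; lengths in m; the calibration is good to about 2 mm. A picture is of the moment at which its call begins: read the wrist's pose just before it. There is no depth.
- workorder.job_done(): hands the job in; it is judged then, once.
The state is a dict: "time": time; "q": joint angles; "qd": joint speeds; "joint_efforts": joint torques, N m; "ee_pos": TCP position; "tcp_rot": TCP orientation; "wrist_force": force on the tool from outside, world axes, zero at the start; "torque": the same for the moment, N m; "opening": finger opening in m; "grasp_force": force on a finger pad.
Only numpy, scipy, OpenCV 4.12 (cv2) and the standard library are available. Lean on these libraries where they do the work, as an engineer would, in place of code of your own. Each camera call takes 0.05 s, during which the arm holds its last target. There are 200 camera calls.

## Working session

There is one attempt and no reset: what is moved stays moved. The work goes in short steps, Python scripts to look and compute and a shell command to move; the robot and the scene stay as the last step left them, time stands still between calls to the robot, and variables do not carry over. Pictures are saved under pics/ and viewed, at most 10 in all, crops included, and the job is handed in when it is done.

```bash
mkdir -p pics; ls; python3 - <<'E'
from workcell import telemetry, optics, workorder
import cv2,numpy as np
np.set_printoptions(precision=4,suppress=True)
for n in ["top","scene"]:
    c=optics.camera(n); cv2.imwrite(f"pics/{n}0.png",c["color"][:,:,::-1]); print(n,c["K"],c["extrinsics"])
c=optics.camera("wrist");print(c["K"],c["mount"])
print(telemetry.get_obs())
E
```

```text
pics
top [[379.3849   0.     318.3753]
 [  0.     379.3849 197.3577]
 [  0.       0.       1.    ]] [[-0.0092 -0.9984  0.0551  0.5602]
 [-0.9999  0.0088 -0.0089 -0.157 ]
 [ 0.0084 -0.0551 -0.9984  1.0281]
 [ 0.      0.      0.      1.    ]]
scene [[447.0647   0.     311.2701]
 [  0.     447.0647 193.0894]
 [  0.       0.       1.    ]] [[ 0.7411  0.582  -0.3347  0.9672]
 [ 0.6714 -0.639   0.3753 -0.5313]
 [ 0.0046 -0.5029 -0.8643  1.0328]
 [ 0.      0.      0.      1.    ]]
[[313.0134   0.     318.0688]
 [  0.     313.0134 195.1109]
 [  0.       0.       1.    ]] [[ 0.0007 -0.9451 -0.3269  0.0854]
 [ 1.      0.0004  0.001  -0.0002]
 [-0.0008 -0.3269  0.9451 -0.1407]
 [ 0.      0.      0.      1.    ]]
{'time': 0.15, 'q': array([68.2372,  5.0061, 10.0451, 95.0997, -0.0014, 89.9999]), 'qd': array([-0.0369, -0.2124,  0.1143, -0.0234,  0.0089,  0.0205]), 'joint_efforts': array([  0.0028, -52.0762,  46.5043,   0.0139,   0.0001,   0.    ]), 'ee_pos': array([0.2039, 0.5106, 0.2307]), 'tcp_rot': array([-179.9393,    0.0014,  158.2373]), 'wrist_force': array([ 0.2156, -0.6715, -0.3717]), 'torque': array([ 0.05  , -0.0166, -0.0273]), 'grasp_force': 0.0, 'opening': 0.0853087987195353}
```

View pics/top0.png

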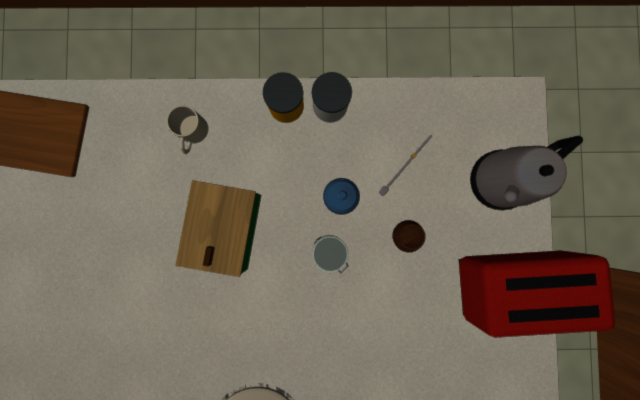

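View pics/scene0.png

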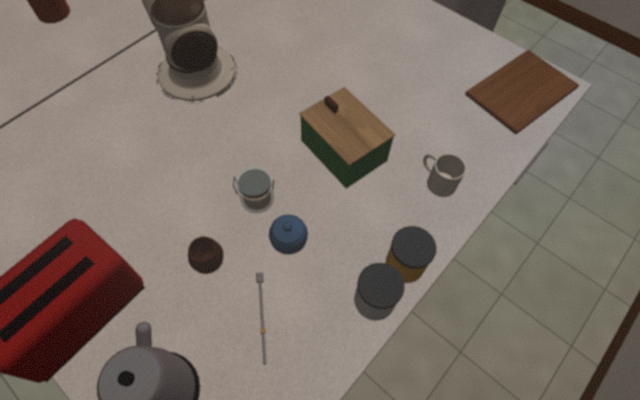

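The top view shows the lid at about (218,228) with its grip at (208,256). The gourd mouth is near (409,236), the jar (330,254), the bowl (341,196) and the mug (184,122). The scene view agrees, with the gourd at (205,253) and the grip at (331,104).

```bash
cat > h.py <<'E'
import numpy as np, cv2, sys
from scipy.spatial.transform import Rotation as R
np.set_printoptions(precision=4,suppress=True)
def p2w(c,uv,z):
    E=c["extrinsics"]; d=E[:3,:3]@np.linalg.solve(c["K"],[uv[0],uv[1],1.]); return E[:3,3]+d*(z-E[2,3])/d[2]
def w2p(c,p):
    E=c["extrinsics"]; q=c["K"]@(E[:3,:3].T@(np.array(p)-E[:3,3])); return q[:2]/q[2]
E
python3 - <<'E'
from h import *
from workcell import optics
c=optics.camera("top"); s=optics.camera("scene")
hsv=cv2.cvtColor(c["color"],cv2.COLOR_RGB2HSV)
roi=np.zeros((400,640),np.uint8); roi[165:290,160:275]=1
m=((hsv[:,:,0]<25)&(hsv[:,:,1]>85)).astype(np.uint8)*roi
m=cv2.morphologyEx(m,cv2.MORPH_CLOSE,np.ones((9,9)))
cn=max(cv2.findContours(m,0,2)[0],key=cv2.contourArea)
P=np.array([p2w(c,p[0],.121)[:2] for p in cn]).astype(np.float32)
r=cv2.minAreaRect(P); print("lid rect",r); print(cv2.boxPoints(r))
g=c["color"].max(2).astype(int); roi[:]=0; roi[244:268,200:218]=1
m=((g<70)*roi).astype(np.uint8); ys,xs=np.nonzero(m); print("grip px",xs.mean(),ys.mean(),xs.min(),xs.max(),ys.min(),ys.max(),p2w(c,(xs.mean(),ys.mean()),.149))
for cam,box in((c,(385,435,212,260)),(s,(180,230,228,280))):
    h=cv2.cvtColor(cam["color"],cv2.COLOR_RGB2HSV); u0,u1,v0,v1=box
    m=np.zeros((400,640),np.uint8); m[v0:v1,u0:u1]=((h[v0:v1,u0:u1,2]<110)&(h[v0:v1,u0:u1,1]>60))
    k=max(cv2.findContours(m,0,2)[0],key=cv2.contourArea); e=cv2.fitEllipse(k); print("gourd",e, p2w(cam,e[0],.05),p2w(cam,e[0],.085))
a=cv2.resize(c["color"][165:290,165:275],None,fx=4,fy=4,interpolation=cv2.INTER_CUBIC); b=cv2.resize(c["color"][205:265,380:440],None,fx=5,fy=5,interpolation=cv2.INTER_CUBIC); 
o=np.zeros((500,740,3),np.uint8); o[:,:440]=a; o[:300,440:]=b; cv2.imwrite("pics/crop1.png",o[:,:,::-1])
E
```

```text
lid rect ((0.5394515991210938, 0.08042097091674805), (0.15587709844112396, 0.20661361515522003), 79.61125183105469)
[[ 0.4238  0.0224]
 [ 0.627  -0.0149]
 [ 0.6551  0.1385]
 [ 0.4519  0.1757]]
grip px 208.47752808988764 255.6067415730337 203 214 246 265 [0.4769 0.0887 0.149 ]
gourd ((408.22161865234375, 235.8094940185547), (30.83719253540039, 32.39413070678711), 111.85708618164062) [ 0.513  -0.3959  0.05  ] [ 0.5147 -0.3874  0.085 ]
gourd ((204.42660522460938, 254.11106872558594), (33.35297393798828, 35.06782913208008), 120.34481811523438) [ 0.5123 -0.397   0.05  ] [ 0.5285 -0.4018  0.085 ]
```

View pics/crop1.png

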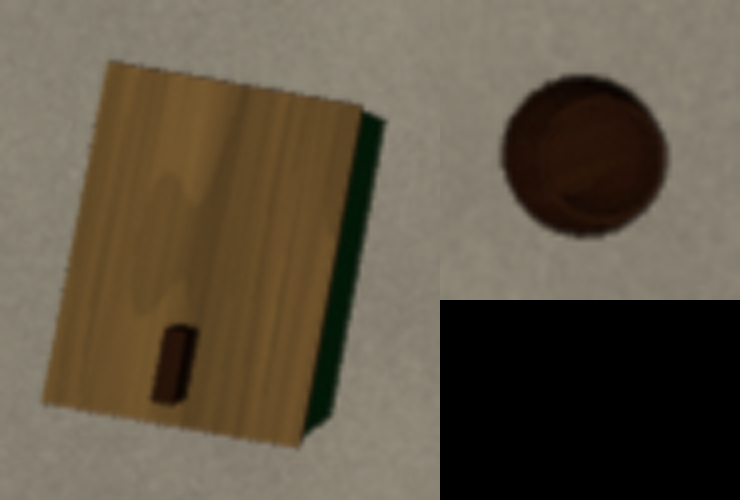

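```bash
cat >> h.py <<'E'
from workcell import telemetry
YAW=-10.39; C0=np.array([.5395,.0804,0]); RC=R.from_euler('z',YAW,degrees=True)
def cad(p): return C0+RC.apply(p)
def rot(tilt=0,yaw=YAW): # tool down, tool y = caddy y, tipped +tilt about caddy y
    return R.from_euler('xyz',[0,tilt,yaw],degrees=True)*R.from_euler('xyz',[180,0,180],degrees=True)
def cur():
    o=telemetry.get_obs(); return np.array(o["ee_pos"]),R.from_euler('xyz',o["tcp_rot"],degrees=True)
def step(p0,r0,p1,r1,n,label=""):
    rel=(r0.inv()*r1).as_rotvec()/n; Rr=R.from_rotvec(rel)
    S=sum((R.from_rotvec(rel*k).as_matrix() for k in range(n)))
    t=np.linalg.solve(S,r0.inv().apply(p1-p0)); print(label,n,"rows t(mm)",t*1000,"rot",np.degrees(rel)); return p1,r1
E
python3 - <<'E'
from h import *
p,r=cur(); g=cad([-65,0,0]*np.array(1e-3)); print(g)
p,r=step(p,r,g+[0,0,.20],rot(),9)
step(p,r,g+[0,0,.126],rot(),5)
E
```

```text
[0.4756 0.0921 0.    ]
 9 rows t(mm) [-42.3555 -35.9249   3.4519] rot [-0.0041 -0.0004 -1.2633]
 5 rows t(mm) [ 0.  -0.  14.8] rot [0. 0. 0.]
```

```bash
python3 -m handwheel '[{"tx":-0.0424,"ty":-0.0359,"tz":0.0035,"az":-1.263,"jaw":0},{"tx":-0.0424,"ty":-0.0359,"tz":0.0035,"az":-1.263,"jaw":0},{"tx":-0.0424,"ty":-0.0359,"tz":0.0035,"az":-1.263,"jaw":0},{"tx":-0.0424,"ty":-0.0359,"tz":0.0035,"az":-1.263,"jaw":0},{"tx":-0.0424,"ty":-0.0359,"tz":0.0035,"az":-1.263,"jaw":0},{"tx":-0.0424,"ty":-0.0359,"tz":0.0035,"az":-1.263,"jaw":0},{"tx":-0.0424,"ty":-0.0359,"tz":0.0035,"az":-1.263,"jaw":0},{"tx":-0.0424,"ty":-0.0359,"tz":0.0035,"az":-1.263,"jaw":0},{"tx":-0.0424,"ty":-0.0359,"tz":0.0035,"az":-1.263,"jaw":0},{"jaw":0}]'
python3 - <<'E'
from h import *
from workcell import optics
p,r=cur(); g=cad([-65e-3,0,0]); print(p,g)
step(p,r,g+[0,0,.126],rot(),8)
c=optics.camera("wrist"); cv2.imwrite("pics/w1.png",c["color"][:,:,::-1])
# project expected grip top corners
T=c["mount"]
for q in [(-87,-7,149),(-87,7,149),(-43,7,149),(-43,-7,149),(-103.5,78,121),(-103.5,-78,121)]:
    x=r.inv().apply(cad(np.array(q)*1e-3)-p); x=T[:3,:3].T@(x-T[:3,3]); k=c["K"]@x; print(q,k[:2]/k[2])
E
```

```text
[0.2038 0.5107 0.231 ] [0.4756 0.0921 0.    ]
 8 rows t(mm) [-47.7055 -40.3462  13.1335] rot [-0.0046 -0.0005 -1.4212]
(-87, -7, 149) [ 61.1973 515.8093]
(-87, 7, 149) [ 72.3693 514.3639]
(-43, 7, 149) [ 88.692  536.2106]
(-43, -7, 149) [ 77.8972 537.5504]
(-103.5, 78, 121) [137.6859 469.4737]
(-103.5, -78, 121) [ 19.7246 485.6678]$[0]: bad value
```

View pics/w1.png

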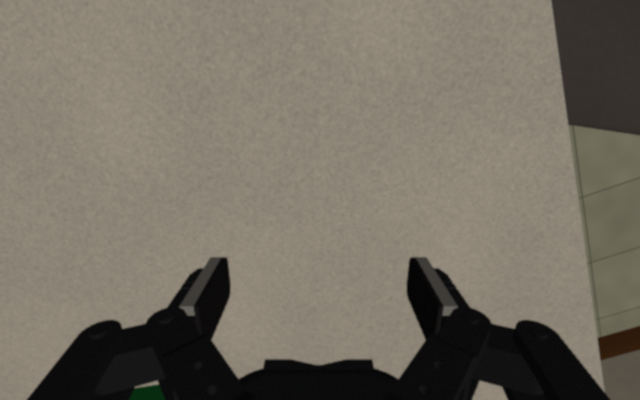

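The picture shows the unmoved start pose: the fingers at (215,280) and (420,280) over bare counter. The call was refused, so I'll retry with every key given.

```bash
python3 -m handwheel '[{"tx":-0.0424,"ty":-0.0359,"tz":0.0035,"ax":0,"ay":0,"az":-1.263,"jaw":0},{"tx":-0.0424,"ty":-0.0359,"tz":0.0035,"ax":0,"ay":0,"az":-1.263,"jaw":0},{"tx":-0.0424,"ty":-0.0359,"tz":0.0035,"ax":0,"ay":0,"az":-1.263,"jaw":0},{"tx":-0.0424,"ty":-0.0359,"tz":0.0035,"ax":0,"ay":0,"az":-1.263,"jaw":0},{"tx":-0.0424,"ty":-0.0359,"tz":0.0035,"ax":0,"ay":0,"az":-1.263,"jaw":0},{"tx":-0.0424,"ty":-0.0359,"tz":0.0035,"ax":0,"ay":0,"az":-1.263,"jaw":0},{"tx":-0.0424,"ty":-0.0359,"tz":0.0035,"ax":0,"ay":0,"az":-1.263,"jaw":0},{"tx":-0.0424,"ty":-0.0359,"tz":0.0035,"ax":0,"ay":0,"az":-1.263,"jaw":0},{"tx":-0.0424,"ty":-0.0359,"tz":0.0035,"ax":0,"ay":0,"az":-1.263,"jaw":0},{"tx":0,"ty":0,"tz":0,"ax":0,"ay":0,"az":0,"jaw":0}]'
python3 - <<'E'
from h import *
p,r=cur(); g=cad([-65e-3,0,0]); print(p,g)
step(p,r,g+[0,0,.126],rot(),8)
E
```

```text
time: 1.55
ee_pos: [0.4773, 0.0896, 0.199]
tcp_rot: [-180.0, -0.0, 169.4]
wrist_force: [-0.7, 0.1, 0.4]
opening: 0.0431
grasp_force: 0.0
[0.4773 0.0896 0.199 ] [0.4756 0.0921 0.    ]
 8 rows t(mm) [0.2705 0.2776 9.1209] rot [-0.0056 -0.0058 -0.0315]
```

```bash
python3 -m handwheel '[{"tx":0.0003,"ty":0.0003,"tz":0.0091,"ax":0,"ay":0,"az":0,"jaw":0},{"tx":0.0003,"ty":0.0003,"tz":0.0091,"ax":0,"ay":0,"az":0,"jaw":0},{"tx":0.0003,"ty":0.0003,"tz":0.0091,"ax":0,"ay":0,"az":0,"jaw":0},{"tx":0.0003,"ty":0.0003,"tz":0.0091,"ax":0,"ay":0,"az":0,"jaw":0},{"tx":0.0003,"ty":0.0003,"tz":0.0091,"ax":0,"ay":0,"az":0,"jaw":0},{"tx":0.0003,"ty":0.0003,"tz":0.0091,"ax":0,"ay":0,"az":0,"jaw":0},{"tx":0.0003,"ty":0.0003,"tz":0.0091,"ax":0,"ay":0,"az":0,"jaw":0},{"tx":0.0003,"ty":0.0003,"tz":0.0091,"ax":0,"ay":0,"az":0,"jaw":0},{"tx":0,"ty":0,"tz":0,"ax":0,"ay":0,"az":0,"jaw":-1},{"tx":0,"ty":0,"tz":0,"ax":0,"ay":0,"az":0,"jaw":-1}]' 60
python3 -m handwheel '[{"tx":0,"ty":0,"tz":0,"ax":0,"ay":0,"az":0,"jaw":-1},{"tx":0,"ty":0,"tz":0,"ax":0,"ay":0,"az":0,"jaw":-1},{"tx":0,"ty":0,"tz":0,"ax":0,"ay":0,"az":0,"jaw":-1},{"tx":0,"ty":0,"tz":0,"ax":0,"ay":0,"az":0,"jaw":-1},{"tx":0,"ty":0,"tz":0,"ax":0,"ay":0,"az":0,"jaw":-1},{"tx":0,"ty":0,"tz":0,"ax":0,"ay":0,"az":0,"jaw":-1},{"tx":0,"ty":0,"tz":0,"ax":0,"ay":0,"az":0,"jaw":-1},{"tx":0,"ty":0,"tz":0,"ax":0,"ay":0,"az":0,"jaw":-1},{"tx":0,"ty":0,"tz":0,"ax":0,"ay":0,"az":0,"jaw":-1},{"tx":0,"ty":0,"tz":0,"ax":0,"ay":0,"az":0,"jaw":-1}]'
python3 - <<'E'
from h import *
p,r=cur(); print(p)
# tip about lid_back edge by 11 deg; TCP in caddy frame
piv=np.array([103.5,0,115])*1e-3
q=RC.inv().apply(p-C0)
def tip(a): 
    T=R.from_euler('y',a,degrees=True); return C0+RC.apply(piv+T.apply(q-piv))
T=lambda a:RC*R.from_euler('y',a,degrees=True)*RC.inv()*r
step(p,r,tip(12),T(12),9,"tip")
p,r=tip(12),T(12)
p,r=step(p,r,p+[0,0,.05],r,3,"up")
p,r=step(p,r,tip(0)+[0,0,.09],rot(),5,"level")
d=cad([-.065,.21,0]);
p,r=step(p,r,np.array([d[0],d[1],p[2]]),rot(),8,"left")
E
```

```text
time: 2.8
ee_pos: [0.4742, 0.0951, 0.1273]
tcp_rot: [180.0, 0.0, 169.6]
wrist_force: [0.8, -0.1, -0.9]
opening: 0.0127
grasp_force: 58.8
time: 4.05
ee_pos: [0.4742, 0.0951, 0.1271]
tcp_rot: [180.0, 0.0, 169.6]
wrist_force: [0.2, 0.2, 3.3]
opening: 0.0127
grasp_force: 59.2
[0.4742 0.0951 0.1271]
tip 9 rows t(mm) [-0.3292  0.0003 -3.9609] rot [0.0001 1.3333 0.0001]
up 3 rows t(mm) [  3.4608   0.0009 -16.3034] rot [0. 0. 0.]
level 5 rows t(mm) [ 1.3624 -0.     -0.8063] rot [ 0.0007 -2.3969 -0.0009]
left 8 rows t(mm) [-0.2333 25.9131  0.    ] rot [0. 0. 0.]
```

```bash
python3 -m handwheel '[{"tx":-0.0003,"ty":0,"tz":-0.004,"ax":0,"ay":1.333,"az":0,"jaw":-1},{"tx":-0.0003,"ty":0,"tz":-0.004,"ax":0,"ay":1.333,"az":0,"jaw":-1},{"tx":-0.0003,"ty":0,"tz":-0.004,"ax":0,"ay":1.333,"az":0,"jaw":-1},{"tx":-0.0003,"ty":0,"tz":-0.004,"ax":0,"ay":1.333,"az":0,"jaw":-1},{"tx":-0.0003,"ty":0,"tz":-0.004,"ax":0,"ay":1.333,"az":0,"jaw":-1},{"tx":-0.0003,"ty":0,"tz":-0.004,"ax":0,"ay":1.333,"az":0,"jaw":-1},{"tx":-0.0003,"ty":0,"tz":-0.004,"ax":0,"ay":1.333,"az":0,"jaw":-1},{"tx":-0.0003,"ty":0,"tz":-0.004,"ax":0,"ay":1.333,"az":0,"jaw":-1},{"tx":-0.0003,"ty":0,"tz":-0.004,"ax":0,"ay":1.333,"az":0,"jaw":-1},{"tx":0,"ty":0,"tz":0,"ax":0,"ay":0,"az":0,"jaw":-1}]'
python3 - <<'E'
from workcell import optics
import cv2
a=optics.camera("scene"); cv2.imwrite("pics/s2.png",cv2.resize(a["color"][40:240,240:440,::-1],None,fx=3,fy=3))
E
```

```text
time: 5.3
ee_pos: [0.4804, 0.094, 0.1624]
tcp_rot: [-180.0, -12.0, 169.6]
wrist_force: [0.3, 0.3, -2.1]
opening: 0.0126
grasp_force: 58.8
```

View pics/s2.png

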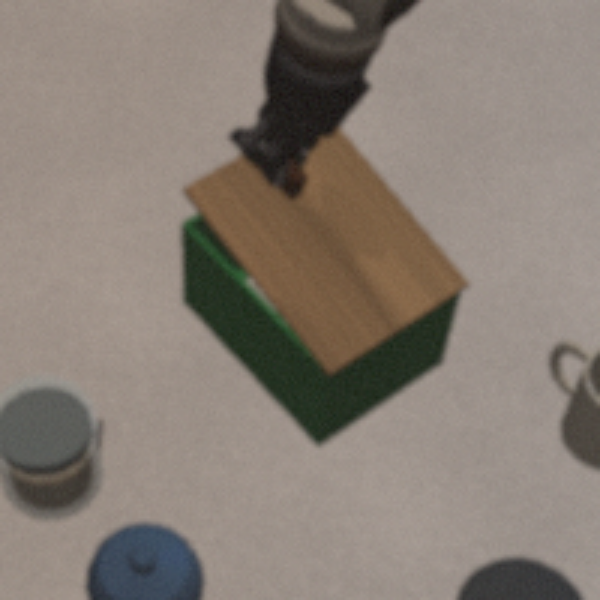

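The lid is tipped up about the back edge (crop (330,370)–(465,285)), with the grip in the fingers at (290,180). Next I lift, level and carry it left.

```bash
python3 -m handwheel '[{"tx":0.0035,"ty":0,"tz":-0.0163,"ax":0,"ay":0,"az":0,"jaw":-1},{"tx":0.0035,"ty":0,"tz":-0.0163,"ax":0,"ay":0,"az":0,"jaw":-1},{"tx":0.0035,"ty":0,"tz":-0.0163,"ax":0,"ay":0,"az":0,"jaw":-1},{"tx":0.0014,"ty":0,"tz":-0.001,"ax":0,"ay":-2.4,"az":0,"jaw":-1},{"tx":0.0014,"ty":0,"tz":-0.001,"ax":0,"ay":-2.4,"az":0,"jaw":-1},{"tx":0.0014,"ty":0,"tz":-0.001,"ax":0,"ay":-2.4,"az":0,"jaw":-1},{"tx":0.0014,"ty":0,"tz":-0.001,"ax":0,"ay":-2.4,"az":0,"jaw":-1},{"tx":0.0014,"ty":0,"tz":-0.001,"ax":0,"ay":-2.4,"az":0,"jaw":-1},{"tx":0,"ty":0,"tz":0,"ax":0,"ay":0,"az":0,"jaw":-1},{"tx":0,"ty":0,"tz":0,"ax":0,"ay":0,"az":0,"jaw":-1}]'
python3 -m handwheel '[{"tx":0,"ty":0.026,"tz":0,"ax":0,"ay":0,"az":0,"jaw":-1},{"tx":0,"ty":0.026,"tz":0,"ax":0,"ay":0,"az":0,"jaw":-1},{"tx":0,"ty":0.026,"tz":0,"ax":0,"ay":0,"az":0,"jaw":-1},{"tx":0,"ty":0.026,"tz":0,"ax":0,"ay":0,"az":0,"jaw":-1},{"tx":0,"ty":0.026,"tz":0,"ax":0,"ay":0,"az":0,"jaw":-1},{"tx":0,"ty":0.026,"tz":0,"ax":0,"ay":0,"az":0,"jaw":-1},{"tx":0,"ty":0.026,"tz":0,"ax":0,"ay":0,"az":0,"jaw":-1},{"tx":0,"ty":0.026,"tz":0,"ax":0,"ay":0,"az":0,"jaw":-1},{"tx":0,"ty":0,"tz":0,"ax":0,"ay":0,"az":0,"jaw":-1},{"tx":0,"ty":0,"tz":0,"ax":0,"ay":0,"az":0,"jaw":-1}]'
python3 - <<'E'
from workcell import optics
import cv2
from h import *
a=optics.camera("scene"); cv2.imwrite("pics/s3.png",cv2.resize(a["color"][0:260,200:500,::-1],None,fx=2,fy=2))
p,r=cur(); print(p, RC.inv().apply(p-C0))
E
```

```text
time: 6.6
ee_pos: [0.4738, 0.0952, 0.2189]
tcp_rot: [180.0, -0.0, 169.6]
wrist_force: [0.2, 0.6, -1.3]
opening: 0.0127
grasp_force: 58.8
time: 7.85
ee_pos: [0.5113, 0.2994, 0.218]
tcp_rot: [-179.9, -0.1, 169.6]
wrist_force: [-0.0, -0.3, -2.1]
opening: 0.0127
grasp_force: 58.9
[0.5113 0.2992 0.2182] [-0.0672  0.2101  0.2182]
```

View pics/s3.png

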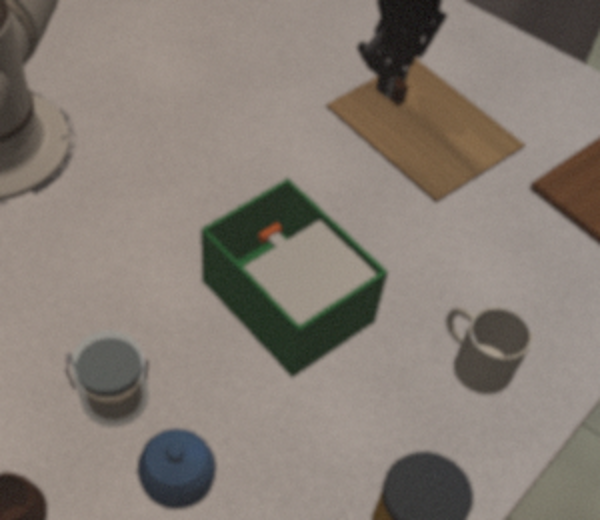

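The lid is held level at crop (425,130), clear of the caddy. The caddy is open, with the white flap and the orange tab at (270,232) visible. I lower the lid next.

```bash
python3 -m handwheel '[{"tx":0,"ty":0,"tz":0.024,"ax":0,"ay":0,"az":0,"jaw":-1},{"tx":0,"ty":0,"tz":0.026,"ax":0,"ay":0,"az":0,"jaw":-1},{"tx":0,"ty":0,"tz":0.026,"ax":0,"ay":0,"az":0,"jaw":-1},{"tx":0,"ty":0,"tz":0.026,"ax":0,"ay":0,"az":0,"jaw":-1},{"tx":0,"ty":0,"tz":0.026,"ax":0,"ay":0,"az":0,"jaw":-1},{"tx":0,"ty":0,"tz":0.026,"ax":0,"ay":0,"az":0,"jaw":-1},{"tx":0,"ty":0,"tz":0.026,"ax":0,"ay":0,"az":0,"jaw":-1},{"tx":0,"ty":0,"tz":0.015,"ax":0,"ay":0,"az":0,"jaw":-1},{"tx":0,"ty":0,"tz":0.005,"ax":0,"ay":0,"az":0,"jaw":-1},{"tx":0,"ty":0,"tz":0,"ax":0,"ay":0,"az":0,"jaw":-1}]'
```

```text
time: 9.15
ee_pos: [0.5115, 0.2997, 0.0189]
tcp_rot: [180.0, 0.0, 169.6]
wrist_force: [0.2, -0.9, -0.8]
opening: 0.0129
grasp_force: 58.8
```

```bash
python3 -m handwheel '[{"tx":0,"ty":0,"tz":0.001,"ax":0,"ay":0,"az":0,"jaw":-1},{"tx":0,"ty":0,"tz":0,"ax":0,"ay":0,"az":0,"jaw":-0.2},{"tx":0,"ty":0,"tz":0,"ax":0,"ay":0,"az":0,"jaw":0},{"tx":0,"ty":0,"tz":0,"ax":0,"ay":0,"az":0,"jaw":0},{"tx":0,"ty":0,"tz":0,"ax":0,"ay":0,"az":0,"jaw":0},{"tx":0,"ty":0,"tz":-0.02,"ax":0,"ay":0,"az":0,"jaw":0},{"tx":0,"ty":0,"tz":-0.045,"ax":0,"ay":0,"az":0,"jaw":0},{"tx":0,"ty":0,"tz":-0.045,"ax":0,"ay":0,"az":0,"jaw":0},{"tx":0,"ty":0,"tz":-0.045,"ax":0,"ay":0,"az":0,"jaw":0},{"tx":0,"ty":0,"tz":-0.02,"ax":0,"ay":0,"az":0,"jaw":0}]'
python3 - <<'E'
from h import *
from workcell import optics
p,r=cur(); t=cad([-.0475,0,.0]); print(p,r.as_euler('xyz',degrees=True))
step(p,r,t+[0,0,.16],rot(),10)
c=optics.camera("top"); hsv=cv2.cvtColor(c["color"],cv2.COLOR_RGB2HSV)
m=((hsv[:,:,0]<14)&(hsv[:,:,1]>150)&(hsv[:,:,2]>120)).astype(np.uint8); m[:,:170]=0;m[:,280:]=0;m[:165]=0;m[300:]=0
ys,xs=np.nonzero(m); print(len(xs)); 
if len(xs): print(p2w(c,(xs.mean(),ys.mean()),.108),t, w2p(c,t+[0,0,.105]))
o=cv2.resize(c["color"][140:300,60:290],None,fx=3,fy=3); cv2.imwrite("pics/t4.png",o[:,:,::-1])
E
```

```text
time: 10.4
ee_pos: [0.5119, 0.3001, 0.1955]
tcp_rot: [179.9, 0.2, 169.6]
wrist_force: [-0.3, -0.3, -0.0]
opening: 0.0424
grasp_force: 0.0
[0.5119 0.3001 0.1955] [179.8627   0.164  169.6035]
 10 rows t(mm) [ -1.9236 -21.117    3.5272] rot [ 0.0137  0.0164 -0.0006]
46
[0.4921 0.0901 0.108 ] [0.4928 0.089  0.    ] [213.5411 247.2037]
```

View pics/t4.png

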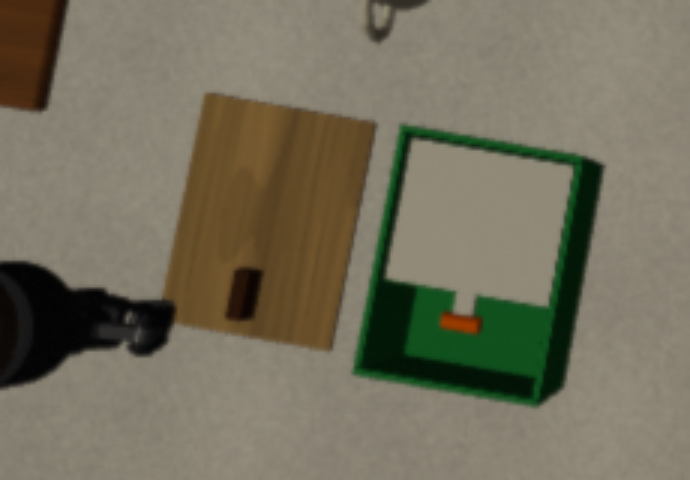

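The lid lies flat at crop (270,220), clear of the caddy. The orange tab at (460,323) agrees with the computed position to about 1 mm. Now to the tab.

```bash
python3 -m handwheel '[{"tx":-0.0022,"ty":-0.0235,"tz":0,"ax":0,"ay":0,"az":0,"jaw":0.25},{"tx":-0.0022,"ty":-0.0235,"tz":0,"ax":0,"ay":0,"az":0,"jaw":0.25},{"tx":-0.0022,"ty":-0.0235,"tz":0,"ax":0,"ay":0,"az":0,"jaw":0.25},{"tx":-0.0022,"ty":-0.0235,"tz":0.0035,"ax":0,"ay":0,"az":0,"jaw":0.25},{"tx":-0.0022,"ty":-0.0235,"tz":0.0035,"ax":0,"ay":0,"az":0,"jaw":0.25},{"tx":-0.0022,"ty":-0.0235,"tz":0.0035,"ax":0,"ay":0,"az":0,"jaw":0.25},{"tx":-0.002,"ty":-0.0235,"tz":0.0055,"ax":0.1,"ay":0.1,"az":0,"jaw":0.25},{"tx":-0.002,"ty":-0.0235,"tz":0.0055,"ax":0,"ay":0,"az":0,"jaw":0.25},{"tx":-0.002,"ty":-0.0232,"tz":0.0055,"ax":0,"ay":0,"az":0,"jaw":0.25},{"tx":0,"ty":0,"tz":0.005,"ax":0,"ay":0,"az":0,"jaw":0.25}]'
python3 - <<'E'
from h import *
p,r=cur(); t=cad([-.0475,0,.0]); print(p,r.as_euler('xyz',degrees=True))
step(p,r,t+[0,0,.087],rot(),5)
E
```

```text
time: 11.7
ee_pos: [0.4914, 0.0865, 0.16]
tcp_rot: [-179.9, -0.1, 169.4]
wrist_force: [0.4, -0.2, -0.6]
opening: 0.0533
grasp_force: 0.0
[0.4914 0.0865 0.16  ] [-179.8881   -0.1076  169.4432]
 5 rows t(mm) [-0.1916  0.5564 14.595 ] rot [-0.0223 -0.0215 -0.0333]
```

```bash
python3 -m handwheel '[{"tx":-0.0002,"ty":0.0005,"tz":0.0145,"ax":0,"ay":0,"az":0,"jaw":0.25},{"tx":-0.0002,"ty":0.0005,"tz":0.0145,"ax":0,"ay":0,"az":0,"jaw":0.25},{"tx":-0.0002,"ty":0.0005,"tz":0.0145,"ax":0,"ay":0,"az":0,"jaw":0.25},{"tx":-0.0002,"ty":0.0005,"tz":0.0145,"ax":0,"ay":0,"az":0,"jaw":0.25},{"tx":-0.0002,"ty":0.0005,"tz":0.0145,"ax":0,"ay":0,"az":0,"jaw":0.25},{"tx":0,"ty":0,"tz":0,"ax":0,"ay":0,"az":0,"jaw":0.25},{"tx":0,"ty":0,"tz":0,"ax":0,"ay":0,"az":0,"jaw":-1},{"tx":0,"ty":0,"tz":0,"ax":0,"ay":0,"az":0,"jaw":-1},{"tx":0,"ty":0,"tz":0,"ax":0,"ay":0,"az":0,"jaw":-1},{"tx":0,"ty":0,"tz":0,"ax":0,"ay":0,"az":0,"jaw":-1}]' 40
python3 - <<'E'
from h import *
p,r=cur(); print(p,RC.inv().apply(p-C0))
ax=np.array([94.5,0,102.5])*1e-3; q=RC.inv().apply(p-C0)
# TCP sits at fixed offset from tab (tool stays vertical up to 60 deg; then leans back with flap less)
off=q-np.array([-.0475,0,.1025])
def tcp(a,tilt): 
    tab=ax+.142*np.array([-np.cos(a),0,np.sin(a)]); return C0+RC.apply(tab+R.from_euler('y',tilt,degrees=True).apply(off))
for a0 in range(0,105,5):
    a=np.radians(a0); b=np.radians(a0+5); print(a0+5,end=" "); d=r.inv().apply(tcp(b,0)-tcp(a,0))*1000; print(d)
E
```

```text
time: 12.95
ee_pos: [0.4933, 0.0895, 0.0888]
tcp_rot: [-179.8, -0.0, 169.6]
wrist_force: [-3.0, -8.6, 2.9]
opening: 0.029
grasp_force: 39.4
[0.4933 0.0895 0.0888] [-0.047   0.0006  0.0888]
5 [ -0.5313  -0.0506 -12.3764]
10 [ -1.608   -0.0492 -12.283 ]
15 [ -2.6724  -0.0474 -12.0961]
20 [ -3.7165  -0.0453 -11.8172]
25 [ -4.7323  -0.0428 -11.4483]
30 [ -5.7121  -0.04   -10.9923]
35 [ -6.6484  -0.0368 -10.4526]
40 [-7.5341 -0.0334 -9.8334]
45 [-8.3625 -0.0298 -9.1394]
50 [-9.1272 -0.0259 -8.3758]
55 [-9.8225 -0.0218 -7.5484]
60 [-10.443   -0.0176  -6.6636]
65 [-10.984   -0.0132  -5.7281]
70 [-11.4415  -0.0087  -4.749 ]
75 [-11.8118  -0.0042  -3.7337]
80 [-12.0923   0.0004  -2.6901]
85 [-12.2807   0.005   -1.6259]
90 [-12.3757   0.0095  -0.5494]
95 [-12.3765   0.014    0.5313]
100 [-12.2831   0.0183   1.6079]
105 [-12.0962   0.0226   2.6723]
```

```bash
python3 -m handwheel '[{"tx":-0.0005,"ty":0,"tz":-0.0124,"ax":0,"ay":0,"az":0,"jaw":-1},{"tx":-0.0016,"ty":0,"tz":-0.0123,"ax":0,"ay":0,"az":0,"jaw":-1},{"tx":-0.0027,"ty":0,"tz":-0.0121,"ax":0,"ay":0,"az":0,"jaw":-1},{"tx":-0.0037,"ty":0,"tz":-0.0118,"ax":0,"ay":0,"az":0,"jaw":-1},{"tx":-0.0047,"ty":0,"tz":-0.0114,"ax":0,"ay":0,"az":0,"jaw":-1},{"tx":-0.0057,"ty":0,"tz":-0.011,"ax":0,"ay":0,"az":0,"jaw":-1},{"tx":-0.0066,"ty":0,"tz":-0.0105,"ax":0,"ay":0,"az":0,"jaw":-1},{"tx":-0.0075,"ty":0,"tz":-0.0098,"ax":0,"ay":0,"az":0,"jaw":-1},{"tx":-0.0084,"ty":0,"tz":-0.0091,"ax":0,"ay":0,"az":0,"jaw":-1},{"tx":-0.0091,"ty":0,"tz":-0.0084,"ax":0,"ay":0,"az":0,"jaw":-1}]'
python3 - <<'E'
from h import *
p,r=cur(); q=RC.inv().apply(p-C0); t=q-[0,0,.0888-.1025]-[.0945,0,.1025]; print(q,np.degrees(np.arctan2(t[2],-t[0])),np.hypot(t[0],t[2]))
E
```

```text
time: 14.2
ee_pos: [0.543, 0.0803, 0.1966]
tcp_rot: [-179.7, -0.2, 169.5]
wrist_force: [-0.6, -7.9, -6.0]
opening: 0.0287
grasp_force: 39.8
[0.0034 0.0005 0.1966] 49.81354707491495 0.14113753112533722
```

```bash
python3 -m handwheel '[{"tx":-0.0098,"ty":0,"tz":-0.0075,"ax":0,"ay":0,"az":0,"jaw":-1},{"tx":-0.0104,"ty":0,"tz":-0.0067,"ax":0,"ay":0,"az":0,"jaw":-1},{"tx":-0.011,"ty":0,"tz":-0.0057,"ax":0,"ay":0,"az":0,"jaw":-1},{"tx":-0.0114,"ty":0,"tz":-0.0047,"ax":0,"ay":0,"az":0,"jaw":-1},{"tx":-0.0118,"ty":0,"tz":-0.0037,"ax":0,"ay":0,"az":0,"jaw":-1},{"tx":-0.0121,"ty":0,"tz":-0.0027,"ax":0,"ay":0,"az":0,"jaw":-1},{"tx":-0.0123,"ty":0,"tz":-0.0016,"ax":0,"ay":0,"az":0,"jaw":-1},{"tx":-0.0124,"ty":0,"tz":-0.0005,"ax":0,"ay":0,"az":0,"jaw":-1},{"tx":-0.0124,"ty":0,"tz":0.0005,"ax":0,"ay":0,"az":0,"jaw":-1},{"tx":-0.0123,"ty":0,"tz":0.0016,"ax":0,"ay":0,"az":0,"jaw":-1}]'
python3 - <<'E'
from h import *
p,r=cur(); q=RC.inv().apply(p-C0); t=q-[0,0,.0888-.1025]-[.0945,0,.1025]; print(q,np.degrees(np.arctan2(t[2],-t[0])),np.hypot(t[0],t[2]))
E
```

```text
time: 15.45
ee_pos: [0.6573, 0.0592, 0.2287]
tcp_rot: [-179.8, -0.0, 169.5]
wrist_force: [-3.9, -6.5, 3.4]
opening: 0.0281
grasp_force: 39.2
[0.1197 0.0004 0.2287] 100.20276670772677 0.14212705405028567
```

```bash
python3 -m handwheel '[{"tx":-0.006,"ty":0,"tz":0.001,"ax":0,"ay":0,"az":0,"jaw":-1},{"tx":0,"ty":0,"tz":0,"ax":0,"ay":0,"az":0,"jaw":-1},{"tx":0,"ty":0,"tz":0,"ax":0,"ay":0,"az":0,"jaw":0.25},{"tx":0,"ty":0,"tz":0,"ax":0,"ay":0,"az":0,"jaw":0.25},{"tx":0,"ty":0,"tz":0,"ax":0,"ay":0,"az":0,"jaw":0.25},{"tx":0,"ty":0,"tz":-0.015,"ax":0,"ay":0,"az":0,"jaw":0.25},{"tx":0,"ty":0,"tz":-0.03,"ax":0,"ay":0,"az":0,"jaw":0.25},{"tx":0.01,"ty":0,"tz":-0.03,"ax":0,"ay":0,"az":0,"jaw":0.25},{"tx":0.04,"ty":0,"tz":-0.005,"ax":0,"ay":0,"az":0,"jaw":0.25},{"tx":0.05,"ty":0,"tz":0,"ax":0,"ay":0,"az":0,"jaw":0.25}]'
python3 - <<'E'
from h import *
from workcell import optics
p,r=cur(); print(p,RC.inv().apply(p-C0)); c=optics.camera("wrist"); s=optics.camera("scene")["color"]
o=np.zeros((800//2+0,800,3),np.uint8); o=np.hstack([cv2.resize(c["color"],(480,300)),cv2.resize(s[40:240,240:440],(300,300))])
cv2.imwrite("pics/w5.png",o[:,:,::-1]); cv2.imwrite("pics/w5raw.png",c["color"][:,:,::-1])
T=c["mount"]
def pr(q):
    x=r.inv().apply(cad(np.array(q)*1e-3)-p); x=T[:3,:3].T@(x-T[:3,3]); k=c["K"]@x; return k[:2]/k[2]
for q in [(22,0,94),(45,0,94),(22,23,94),(-22,0,97),(-22,69,97),(95,69,115)]: print(q,pr(q),pr(q)*.75)
E
```

```text
time: 16.7
ee_pos: [0.5646, 0.0783, 0.3065]
tcp_rot: [-179.9, -0.1, 169.6]
wrist_force: [0.2, -0.2, 0.4]
opening: 0.0535
grasp_force: 0.0
[0.5646 0.0783 0.3065] [0.0251 0.0024 0.3065]
(22, 0, 94) [315.9711 162.5948] [236.9783 121.9461]
(45, 0, 94) [316.0057 181.7366] [237.0043 136.3024]
(22, 23, 94) [335.9251 162.6063] [251.9439 121.9548]
(-22, 0, 97) [315.8808 123.9688] [236.9106  92.9766]
(-22, 69, 97) [378.7403 124.0006] [284.0552  93.0004]
(95, 69, 115) [375.1742 228.0867] [281.3807 171.065 ]
```

View pics/w5.png

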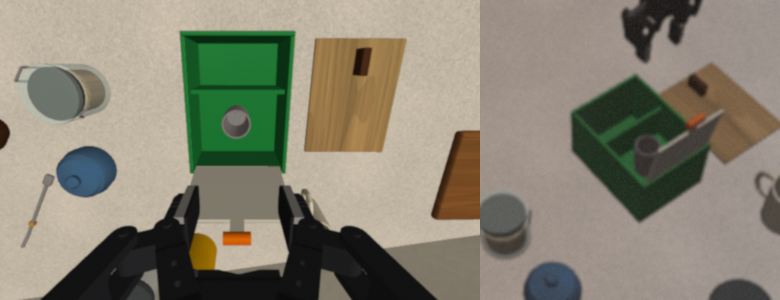

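The flap stands open with its tab at (237,238), and the liner's rim is visible near (236,118). I'll measure that in the full-size frame.

```bash
python3 - <<'E'
from h import *
from workcell import optics
p,r=cur(); c=optics.camera("wrist"); T=c["mount"]
im=c["color"].astype(int); u0,u1,v0,v1=285,345,128,192
m=np.zeros((400,640),np.uint8); m[v0:v1,u0:u1]=(im[v0:v1,u0:u1,1]-im[v0:v1,u0:u1,0]<25)
m=cv2.morphologyEx(m,cv2.MORPH_OPEN,np.ones((3,3)))
k=max(cv2.findContours(m,0,2)[0],key=cv2.contourArea); x,y,w,h=cv2.boundingRect(k); print("bbox",x,y,w,h)
Rw=r.as_matrix()@T[:3,:3]; o=p+r.apply(T[:3,3])
def g(u,v,z): d=Rw@np.linalg.solve(c["K"],[u,v,1.]); return RC.inv().apply(o+d*(z-o[2])/d[2]-C0)
def ring(cx,cy,z,rad):
    a=np.linspace(0,2*np.pi,60); P=np.c_[cx+rad*np.cos(a),cy+rad*np.sin(a),0*a+z]
    X=np.array([T[:3,:3].T@(r.inv().apply(cad(q)-p)-T[:3,3]) for q in P]); K=X@c["K"].T; return K[:,:2]/K[:,2:]
def hull(v):
    h=cv2.convexHull(np.vstack([ring(v[0],v[1],.094,.023),ring(v[0],v[1],.026,.020)]).astype(np.float32)).reshape(-1,2); return np.r_[h.min(0),h.max(0)]
from scipy.optimize import least_squares
b=np.array([x-.5,y-.5,x+w-.5,y+h-.5]); s=least_squares(lambda v:hull(v)-b,[.022,0],diff_step=1e-3,x_scale=.01); print(s.x,s.fun)
t=cad([s.x[0],s.x[1],0]); print(t,p)
step(p,r,t+[0,0,.16],rot(),7); step(t+[0,0,.16],rot(),t+[0,0,.057],rot(),6)
E
```

```text
bbox 296 144 39 44
[ 0.0264 -0.0015] [-0.255  -0.8646  0.2551  0.8107]
[0.5652 0.0742 0.    ] [0.5609 0.0786 0.3075]
 7 rows t(mm) [-0.7497 -0.4978 21.0731] rot [-0.0128 -0.0207  0.0098]
 6 rows t(mm) [ 0.     -0.     17.1667] rot [0. 0. 0.]
```

```bash
python3 -m handwheel '[{"tx":-0.0007,"ty":-0.0005,"tz":0.015,"ax":0,"ay":0,"az":0,"jaw":0.6},{"tx":-0.0007,"ty":-0.0005,"tz":0.022,"ax":0,"ay":0,"az":0,"jaw":0.6},{"tx":-0.0007,"ty":-0.0005,"tz":0.022,"ax":0,"ay":0,"az":0,"jaw":0.6},{"tx":-0.0007,"ty":-0.0005,"tz":0.022,"ax":0,"ay":0,"az":0,"jaw":0.6},{"tx":-0.0008,"ty":-0.0005,"tz":0.022,"ax":0,"ay":0,"az":0,"jaw":0.6},{"tx":-0.0008,"ty":-0.0005,"tz":0.022,"ax":0,"ay":0,"az":0,"jaw":0.6},{"tx":-0.0008,"ty":-0.0005,"tz":0.022,"ax":0,"ay":0,"az":0,"jaw":0.6},{"tx":0,"ty":0,"tz":0,"ax":0,"ay":0,"az":0,"jaw":0.6},{"tx":0,"ty":0,"tz":0,"ax":0,"ay":0,"az":0,"jaw":0.6},{"tx":0,"ty":0,"tz":0,"ax":0,"ay":0,"az":0,"jaw":0.6}]' 30
python3 - <<'E'
from h import *
p,r=cur(); t=cad([.0264,-.0015,0]); print(p,r.as_euler('xyz',degrees=True)); step(p,r,t+[0,0,.057],rot(),6)
E
```

```text
time: 18.1
ee_pos: [0.5698, 0.0735, 0.1608]
tcp_rot: [-179.9, -0.0, 169.6]
wrist_force: [-0.5, 0.0, -0.3]
opening: 0.0684
grasp_force: 0.0
[0.5698 0.0735 0.1608] [-179.9305   -0.0062  169.6062]
 6 rows t(mm) [ 0.7762 -0.0134 17.2949] rot [-0.0116 -0.001  -0.0006]
```

```bash
python3 -m handwheel '[{"tx":0.0008,"ty":0,"tz":0.0173,"ax":0,"ay":0,"az":0,"jaw":0.6},{"tx":0.0008,"ty":0,"tz":0.0173,"ax":0,"ay":0,"az":0,"jaw":0.6},{"tx":0.0008,"ty":0,"tz":0.0173,"ax":0,"ay":0,"az":0,"jaw":0.6},{"tx":0.0008,"ty":0,"tz":0.0173,"ax":0,"ay":0,"az":0,"jaw":0.6},{"tx":0.0008,"ty":0,"tz":0.0173,"ax":0,"ay":0,"az":0,"jaw":0.6},{"tx":0.0007,"ty":0,"tz":0.0173,"ax":0,"ay":0,"az":0,"jaw":0.6},{"tx":0,"ty":0,"tz":0,"ax":0,"ay":0,"az":0,"jaw":0.6},{"tx":0,"ty":0,"tz":0,"ax":0,"ay":0,"az":0,"jaw":-1},{"tx":0,"ty":0,"tz":0,"ax":0,"ay":0,"az":0,"jaw":-1},{"tx":0,"ty":0,"tz":0,"ax":0,"ay":0,"az":0,"jaw":-1}]' 40
python3 -m handwheel '[{"tx":0,"ty":0,"tz":0,"ax":0,"ay":0,"az":0,"jaw":-1},{"tx":0,"ty":0,"tz":0,"ax":0,"ay":0,"az":0,"jaw":-1},{"tx":0,"ty":0,"tz":-0.01,"ax":0,"ay":0,"az":0,"jaw":-1},{"tx":0,"ty":0,"tz":-0.02,"ax":0,"ay":0,"az":0,"jaw":-1},{"tx":0,"ty":0,"tz":-0.025,"ax":0,"ay":0,"az":0,"jaw":-1},{"tx":0,"ty":0,"tz":-0.025,"ax":0,"ay":0,"az":0,"jaw":-1},{"tx":0,"ty":0,"tz":-0.025,"ax":0,"ay":0,"az":0,"jaw":-1},{"tx":0,"ty":0,"tz":-0.025,"ax":0,"ay":0,"az":0,"jaw":-1},{"tx":0,"ty":0,"tz":-0.015,"ax":0,"ay":0,"az":0,"jaw":-1},{"tx":0,"ty":0,"tz":0,"ax":0,"ay":0,"az":0,"jaw":-1}]'
python3 - <<'E'
from h import *
from workcell import optics
p,r=cur(); print(p)
g=np.array([.513,-.397,p[2]])
p,r=step(p,r,g,r,14)
s=optics.camera("scene")["color"]; cv2.imwrite("pics/s6.png",cv2.resize(s[0:240,160:460,::-1],None,fx=2,fy=2))
E
```

```text
time: 19.35
ee_pos: [0.5649, 0.0741, 0.0567]
tcp_rot: [-179.9, -0.0, 169.6]
wrist_force: [-0.3, -0.6, 2.6]
opening: 0.0438
grasp_force: 41.1
time: 20.6
ee_pos: [0.565, 0.0744, 0.2017]
tcp_rot: [-179.9, -0.0, 169.6]
wrist_force: [0.6, 0.3, -1.6]
opening: 0.0441
grasp_force: 41.0
[0.565  0.0744 0.2017]
 14 rows t(mm) [ -2.4224 -33.7869   0.0402] rot [0. 0. 0.]
```

View pics/s6.png

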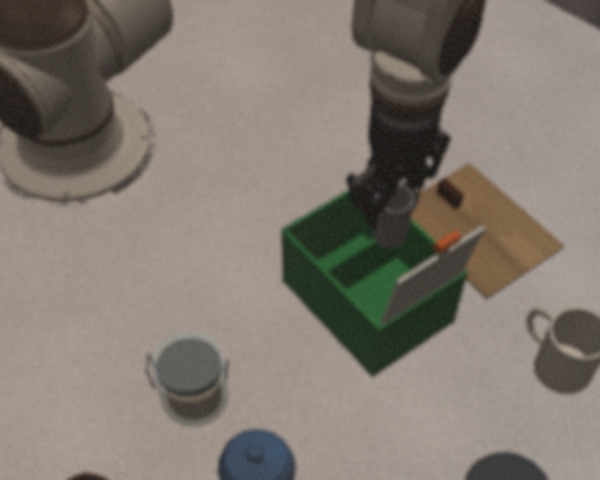

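The liner is held upright and clear of the caddy at crop (395,215), and the flap is open. I check the last joint before the carry.

```bash
python3 -c "
from workcell import telemetry as t;print(t.get_obs()['q'])"
python3 -m handwheel '[{"tx":-0.001,"ty":-0.015,"tz":0,"ax":0,"ay":0,"az":0,"jaw":-1},{"tx":-0.002,"ty":-0.03,"tz":0,"ax":0,"ay":0,"az":0,"jaw":-1},{"tx":-0.0025,"ty":-0.035,"tz":0,"ax":0,"ay":0,"az":0,"jaw":-1},{"tx":-0.0025,"ty":-0.035,"tz":0,"ax":0,"ay":0,"az":0,"jaw":-1},{"tx":-0.0025,"ty":-0.035,"tz":0,"ax":0,"ay":0,"az":0,"jaw":-1},{"tx":-0.0025,"ty":-0.035,"tz":0,"ax":0,"ay":0,"az":0,"jaw":-1},{"tx":-0.0025,"ty":-0.035,"tz":0,"ax":0,"ay":0,"az":0,"jaw":-1},{"tx":-0.0025,"ty":-0.035,"tz":0,"ax":0,"ay":0,"az":0,"jaw":-1},{"tx":-0.002,"ty":-0.025,"tz":0,"ax":0,"ay":0,"az":0,"jaw":-1},{"tx":-0.001,"ty":-0.015,"tz":0,"ax":0,"ay":0,"az":0,"jaw":-1}]'
python3 - <<'E'
from h import *
from workcell import telemetry
print(telemetry.get_obs()["q"])
p,r=cur(); step(p,r,np.array([.513,-.397,.2017]),r,8)
E
```

```text
[ 7.53016061e+00  7.26733182e+00  9.14940916e+00  9.20081955e+01
 -6.36146729e-02  1.79203890e+01]
time: 21.9
ee_pos: [0.531, -0.2213, 0.2004]
tcp_rot: [-179.9, -0.2, 169.5]
wrist_force: [0.9, 0.6, -1.3]
opening: 0.0442
grasp_force: 41.0
[-22.5616   8.1075  10.0595  92.1125  -0.1279 -12.081 ]
 8 rows t(mm) [ -1.7767 -22.0038  -0.1388] rot [0. 0. 0.]
```

```bash
python3 -m handwheel '[{"tx":-0.001,"ty":-0.015,"tz":0,"ax":0,"ay":0,"az":0,"jaw":-1},{"tx":-0.0018,"ty":-0.027,"tz":0,"ax":0,"ay":0,"az":0,"jaw":-1},{"tx":-0.0022,"ty":-0.027,"tz":0,"ax":0,"ay":0,"az":0,"jaw":-1},{"tx":-0.0022,"ty":-0.027,"tz":0,"ax":0,"ay":0,"az":0,"jaw":-1},{"tx":-0.002,"ty":-0.027,"tz":0,"ax":0,"ay":0,"az":0,"jaw":-1},{"tx":-0.002,"ty":-0.022,"tz":0,"ax":0,"ay":0,"az":0,"jaw":-1},{"tx":-0.0015,"ty":-0.017,"tz":0,"ax":0,"ay":0,"az":0,"jaw":-1},{"tx":-0.001,"ty":-0.01,"tz":0,"ax":0,"ay":0,"az":0,"jaw":-1},{"tx":0,"ty":0,"tz":0,"ax":0,"ay":0,"az":0,"jaw":-1},{"tx":0,"ty":0,"tz":0,"ax":0,"ay":0,"az":0,"jaw":-1}]'
python3 - <<'E'
from h import *
p,r=cur(); step(p,r,np.array([.513,-.397,.166]),rot(),6)
E
```

```text
time: 23.15
ee_pos: [0.5146, -0.3908, 0.2017]
tcp_rot: [-179.9, -0.1, 169.6]
wrist_force: [0.4, 0.4, -1.2]
opening: 0.0441
grasp_force: 41.0
 6 rows t(mm) [ 0.0769 -1.0587  5.9443] rot [-0.0149 -0.0159  0.0035]
```

```bash
python3 -m handwheel '[{"tx":0,"ty":-0.001,"tz":0.006,"ax":0,"ay":0,"az":0,"jaw":-1},{"tx":0,"ty":-0.001,"tz":0.006,"ax":0,"ay":0,"az":0,"jaw":-1},{"tx":0,"ty":-0.001,"tz":0.006,"ax":0,"ay":0,"az":0,"jaw":-1},{"tx":0,"ty":-0.001,"tz":0.006,"ax":0,"ay":0,"az":0,"jaw":-1},{"tx":0,"ty":-0.001,"tz":0.006,"ax":0,"ay":0,"az":0,"jaw":-1},{"tx":0,"ty":-0.001,"tz":0.006,"ax":0,"ay":0,"az":0,"jaw":-1},{"tx":0,"ty":0,"tz":0,"ax":0,"ay":0,"az":0,"jaw":-1},{"tx":0,"ty":0,"tz":0,"ax":0,"ay":0,"az":0,"jaw":-1},{"tx":0,"ty":0,"tz":0,"ax":0,"ay":0,"az":0,"jaw":-1},{"tx":0,"ty":0,"tz":0,"ax":0,"ay":0,"az":0,"jaw":-1}]'
python3 - <<'E'
from h import *
from workcell import optics
s=optics.camera("scene"); o=s["color"].copy()
for z,rad in((.135,.02),(.203,.023),(.085,.032)):
    for a in np.linspace(0,6.28,24):
        u=w2p(s,[.513+rad*np.cos(a),-.397+rad*np.sin(a),z]).astype(int); o[u[1],u[0]]=[255,0,0] if z<.1 else [0,255,0]
a=cv2.resize(s["color"][120:320,130:280],(390,520)); b=cv2.resize(o[120:320,130:280],(390,520),interpolation=0)
cv2.imwrite("pics/s7.png",np.hstack([a,b])[:,:,::-1])
E
```

```text
time: 24.4
ee_pos: [0.5134, -0.3973, 0.1658]
tcp_rot: [-179.9, -0.1, 169.6]
wrist_force: [0.6, 1.0, -0.4]
opening: 0.044
grasp_force: 41.0
```

View pics/s7.png

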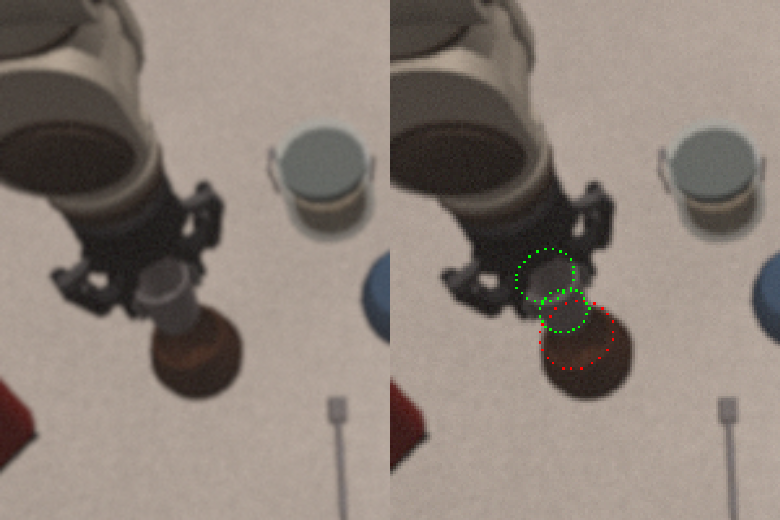

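The liner is in the gripper at (168,298), upright and above the gourd at (197,353). It lies within about 6 mm of the projected target, so I hand the job in.

```bash
python3 -c "
from workcell import workorder;print(workorder.job_done())"
```

```text
the job is handed in; nothing more can be done
None
```

I handed the job in at about 24 s, with the lid flat on the counter, the flap open past upright, and the liner held upright and still about 5 cm above the gourd's mouth, within roughly 6 mm of centre by the last picture; no verdict came back.

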